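# Clip the sample hopper onto the grain analyser

### The job

Lift the sample hopper with the orange tab out of the rack, where only its tab can be gripped, stand it upright on the black mat and let go of it, so that you can take it again by its sides. Mount it on the yellow analyser: with its foot end raised, hook its lip under the steel rail, then tilt it down until its foot snaps in under the red catch, and leave it flat and straight. Leave the two other hoppers, the jar and the dish where they are.

Things in the scene. Friction and masses are not known exactly. Their poses are not given: they have to be found in the camera images.
- hopper_mid (a point): The hopper to mount: aluminium open-topped box with an orange tab (the others have grey tabs), 0.22 to 0.38 kg. Body 90 mm long (x), 56 wide (y), 50 high, walls 4; this point is its centre, 25 mm above its underside. The last 22 mm of its top at the -x end is a flat closed plate, good to press on. +x points to the lip end, z up. Starts in one of the rack's three slots, x along the rack's x.
- hopper_tab (a point): Centre of the orange tab, an upright plate on the hopper's +x wall: 8 mm thick along the hopper's x, 36 mm wide, standing 22 mm above the 50 mm high walls (top 72 mm above the underside). The wall below it is equally thick, with the same two faces, so fingers may pass a little below the tab. 41 mm in +x of the hopper's centre.
- hopper_lip (a point): Middle of the free edge of the steel lip, a plate 40 mm wide and 5 mm thick that sticks out 18 mm from the hopper's +x wall; its middle is 16.5 mm above the underside and its edge 63 mm from the hopper's centre.
- hopper_foot (a point): Middle of the free edge of the foot, a plate 40 mm wide and 6 mm thick that sticks out 8 mm at the bottom of the hopper's -x wall; edge 53 mm from the hopper's centre, this point 3 mm above the underside.
- seat (a point): Where the centre of the mounted hopper's underside comes, on the flat deck of the analyser (mustard yellow case 280 x 240 mm, deck 90 mm above the table), hopper's x along this x. x points to the rail, z up. The analyser is fixed; place and yaw vary, left or right. Deck free for 60 mm either side in y. A black column 34 mm wide, 81 mm high stands on the deck from 71 mm in +x of here.
- rail_mid (a point): Middle of the steel rail's underside, 57 mm in +x of the seat, 21 mm above the deck. Bar along y, 8 x 8 mm, 54 mm between its end posts. The lip enters from -x, not from above: hold the hopper's -x end raised by 0.2 to 0.26 rad, its +x bottom edge 3 mm over the deck, move in +x until that edge is 45 mm past the seat, then tilt down about that edge. Mounted, the lip edge is 6 mm past this point.
- catch (a joint): Red spring catch at the -x side of the seat, 34 mm wide. Angle in rad: 0 at rest (a limit), up to 0.5 as it is pushed outward (-x). Its sloping nose spans 50 to 57 mm in -x of the seat, 8 to 20 mm above the deck; the foot coming down (5 to 10 N at the foot) pushes it aside by about 0.2 rad, then it springs back over the foot. Snapped: near 0 with the foot below it.
- rack_floor (a point): Middle of the floor of the grey plastic storage rack, 8 mm above the table; fixed, place and yaw vary, left or right. Three slots 65 mm wide at -69, 0 and 69 mm along its y, between dividers 4 mm thick that reach 26 mm above this floor, so there is no room for fingers beside a hopper.
- mat: Black rubber mat fixed on the table, 140 x 140 mm, 3 mm thick; origin at the centre of its underside.
- spare1_mid (a point): Centre of a hopper like the first but with a grey tab, in another slot of the rack: leave it.
- spare2_mid (a point): Centre of the other hopper with a grey tab: leave it.
- jar: White sample jar with black cap, 64 mm across, 105 mm high, standing beyond the mat; origin at its underside. Leave it.
- dish: Clear shallow dish of beans, 90 mm across, 18 mm high, beyond the mat; origin at its underside. Leave it.
Things that resemble listed ones, but are neither listed nor needed, are in the scene too. What is shaped like the part that bears hopper_mid but blue is not meant.

How it is judged:
On the way, in this order (a step that is already met when the one before it is completed fails the run):
1. the orange-tab hopper stands upright on the black mat (its centre within 70 mm of the mat's centre), still and released (horizontal distance between hopper_mid and mat below 0.07 m and height (world z) of hopper_mid below 0.032 m and angle between hopper_mid's own z axis and vertical below 0.1 rad and contact force between the fingers and hopper below 0.05 N and linear speed of hopper below 0.02 m/s), for 0.2 s.
2. its lip is under the rail while its foot end is still raised over the catch (foot point over 15 mm above the deck, tilt over 0.08 rad) (x of hopper_lip in the frame of rail_mid between 0 and 0.016 m and z of hopper_lip in the frame of rail_mid between -0.02 and 0 m and y of hopper_lip in the frame of rail_mid between -0.01 and 0.01 m and z of hopper_foot in the frame of seat above 0.015 m and angle between hopper_mid's own z axis and vertical above 0.08 rad), for 0.05 s.
At the end, for the whole second after the job is handed in: The orange-tab hopper sits on the seat, released and at rest: level within 0.05 rad, straight within 0.1 rad, lip edge 0 to 16 mm past the rail's middle line and within 10 mm of its centre sideways, foot point under 6.5 mm and centre under 29 mm above the deck, catch under 0.08 rad (x of hopper_lip in the frame of rail_mid between 0 and 0.016 m and z of hopper_lip in the frame of rail_mid between -0.02 and 0 m and y of hopper_lip in the frame of rail_mid between -0.01 and 0.01 m and z of hopper_foot in the frame of seat below 0.0065 m and z of hopper_mid in the frame of seat below 0.029 m and value of joint catch below 0.08 rad and angle between the x axis of hopper_mid and the x axis of seat, either way round below 0.1 rad and angle between hopper_mid's own z axis and vertical below 0.05 rad and linear speed of hopper below 0.01 m/s); the robot touches nothing.
It fails at once if another hopper is moved by more than 20 mm (distance of any of spare1_mid, spare2_mid from where it was at the start of the episode above 0.02 m).
It fails at once if the jar or the dish is moved by more than 20 mm (distance of any of jar, dish from where it was at the start of the episode above 0.02 m).
It also fails if it takes over 58 s, if anything falls off the work surface, if the arm or the gripper's body presses on something with over 40 N, if the wrist force passes 120 N, or if a joint passes its speed limit or range.

### The arm

A 6-joint arm with a two-finger parallel gripper is mounted at the origin on the work surface. World frame = base frame: x ahead of the robot, y to its left, z up, the work surface at z = 0. Lengths are in m, angles in rad, forces in N, time in s.
With the tool pointing down it reaches from about 0.35 to 0.775 m from the base axis. Payload 5.5 kg.
Tool frame: the origin (TCP) lies at the very end of the fingers, on their centre line; the grasp point (between the pads) lies 19 mm behind it; z points along the fingers, y is the line along which they close (so a half turn about z gives the same grasp; the last joint's range is limited). The gripper opens to 85 mm and grips with 20 to 120 N. Pads are 22 mm wide; open, the fingers measure 114 mm over their backs; the gripper's body (76 mm by 85 mm) begins 54 mm behind the grasp point. The pads swing forward as they close: fully open they stand 13 mm farther back than shut.
Start: joints at [-1.347, 0.313, 0.046, 1.304, 0, 1.431], TCP at [0.205, -0.537, 0.231] pointing down, gripper open.
Joint ranges: [-2.76, 2.76], [-0.86, 1.69], [-1.03, 1.26], [-2.2, 2.34], [-1.47, 1.5], [-3.14, 3.14]. Speed limits (rad/s): [2.57, 2.57, 3.14, 3.14, 3.14, 3.14].

### API

Orientations are given as a unit quaternion [w, x, y, z].
In Python, from workcell import get_state, read_camera, calibration, hand_in gives the robot as it stands.
- The arm moves only by the tool drive_tool, never from a script. Its argument "deltas" is a list that holds one entry, the list of rows, each a list of 7 numbers: the closure in counts, from 0 (fully open) to 255 (shut), then the shift along the tool's x, y, z in m, then the turn, a rotation vector about the tool's x, y, z in degrees. A call has 1 to 12 rows; each row is the pose to reach, as a shift and turn from the pose commanded when the call began, along the tool's axes at that moment; what a row does not reach only later rows make up. A row lasts 1/8 s, in which the tool goes at most 62.5 mm and 10.7 degrees, less where a joint would pass 70% of its speed; a pose out of reach is approached as far as the arm can. A call with a gripper value outside its range is refused whole. The fingers move at their own pace and stop on an object; "newtons" is the grip in N (left out, the last holds). Time passes only in rows, so rows that repeat a pose let the fingers close. It gives the time, the measured TCP pose, the force, the opening and the grip force at its end, in the units of the state.
- get_state(): the state, without advancing time (a new reading comes with each control period).
- read_camera(name): name is "scene" or "top" or "wrist"; returns (picture, depth): 400x640x3 uint8, red, green, blue; 400x640 float32, m along the optical axis (not along the pixel's ray), 0 where there is no reading.
- calibration(name): a dict with "mtx" (3x3 intrinsics, pixels), "world_from_camera" (4x4, takes a point from camera to world coordinates). Camera axes: x right, y up, looking along -z (the intrinsics and any distortion apply to the point x, -y, -z); pixel columns grow to the right and rows downward; lengths in m; the calibration is good to about 2 mm. A picture is of the moment at which its call begins: read the wrist's pose just before it. calibration takes no time and is no camera call; for the wrist camera it gives the pose at the moment of the call.
- hand_in(): hands the job in; it is judged then, once.
The state is a dict: "clock": time; "joint_pos": joint angles; "qvel": joint speeds; "tau": joint torques, N m; "tcp_pos": TCP position; "orientation": TCP orientation; "wrist_force": force on the tool from outside, world axes, zero at the start; "ft_torque": the same for the moment, N m; "finger_gap": finger opening in m; "grip_force": force on a finger pad.
Only numpy, scipy, OpenCV 4.12 (cv2) and the standard library are available. Lean on these libraries where they do the work, as an engineer would, in place of code of your own. Each camera call takes 0.05 s, during which the arm holds its last target. There are 200 camera calls.

## Working session

There is one attempt and no reset: what is moved stays moved. The work goes in short steps, Python scripts to look and compute and a tool call to move; the robot and the scene stay as the last step left them, time stands still between calls to the robot, and variables do not carry over. Pictures are saved under pics/ and viewed, at most 12 in all, crops included, and the job is handed in when it is done.

Besides the shell and the picture viewer there is one more tool, called by a JSON object that holds its "api" and its "payload". drive_tool: Moves the arm, as the interface text tells. Its arguments: {"type":"object","properties":{"deltas":{"type":"array","items":{"type":"array","items":{"type":"array","items":{"type":"number"}}}},"newtons":{"type":"number"}},"required":["deltas"]}

```bash
mkdir -p pics
cat > h.py <<'E'
import numpy as np, cv2
from workcell import *
from scipy.spatial.transform import Rotation as R
def pts(name):
    c=calibration(name); p,d=read_camera(name)
    K=np.array(c["mtx"]); T=np.array(c["world_from_camera"])
    v,u=np.mgrid[0:d.shape[0],0:d.shape[1]]
    P=np.stack([(u-K[0,2])/K[0,0]*d,-(v-K[1,2])/K[1,1]*d,-d],-1)
    return p,d,P@T[:3,:3].T+T[:3,3]
def save(n,p,s=1): cv2.imwrite(n,cv2.resize(p[...,::-1],None,fx=s,fy=s))
def tcpR():
    s=get_state(); q=np.array(s["orientation"]); return np.array(s["tcp_pos"]),R.from_quat(q[[1,2,3,0]]),s
def rel(pos,Rw):
    "shift and turn (deg) to reach pos, Rw from present measured pose"
    p,r,_=tcpR(); return np.round(r.inv().apply(np.array(pos)-p),4), np.round((r.inv()*Rw).as_rotvec(degrees=True),1)
E
python3 - <<'E'
from h import *
for n in("scene","top"):
    c=calibration(n); p,d,W=pts(n); save(f"pics/{n}0.png",p,1.25); np.savez(f"{n}0.npz",p=p,W=W,d=d); print(n,c)
print(get_state())
E
```

```text
scene {'mtx': array([[493.79696248,   0.        , 310.60253708],
       [  0.        , 493.79696248, 205.67204822],
       [  0.        ,   0.        ,   1.        ]]), 'world_from_camera': array([[-0.42842726, -0.71924781,  0.54693022,  1.21726711],
       [ 0.9035099 , -0.33366687,  0.26895406,  0.31169202],
       [-0.01095212,  0.60938412,  0.7927995 ,  0.98516502],
       [ 0.        ,  0.        ,  0.        ,  1.        ]])}
top {'mtx': array([[415.35702629,   0.        , 318.86139578],
       [  0.        , 415.35702629, 204.85908022],
       [  0.        ,   0.        ,   1.        ]]), 'world_from_camera': array([[-0.07392114,  0.97284942, -0.21931636,  0.36198016],
       [-0.99724767, -0.07084837,  0.02185375,  0.02048559],
       [ 0.0057222 ,  0.22032818,  0.97540902,  1.1043429 ],
       [ 0.        ,  0.        ,  0.        ,  1.        ]])}
{'clock': 0.1, 'joint_pos': array([-1.34659965e+00,  3.13943118e-01,  4.50869513e-02,  1.30361479e+00,
       -1.19886160e-05,  1.43118941e+00]), 'qvel': array([ 4.96175642e-04, -9.69673620e-04,  4.62335840e-03, -1.05245647e-04,
        7.92921695e-04, -1.23683213e-05]), 'tau': array([ 1.39921827e-03, -4.81723559e+01,  2.99244404e+01,  1.26812179e-02,
       -3.18362036e-04,  1.74999514e-05]), 'tcp_pos': array([ 0.20448261, -0.53691483,  0.23048561]), 'orientation': array([-8.36311678e-04,  9.83501090e-01,  1.80900260e-01, -4.13924772e-05]), 'wrist_force': array([ 0.1666629 , -0.25922779,  0.08488953]), 'ft_torque': array([-0.02327834,  0.02794823,  0.02769087]), 'grip_force': 0.0, 'finger_gap': 0.08518276304620012}
```

View pics/top0.png

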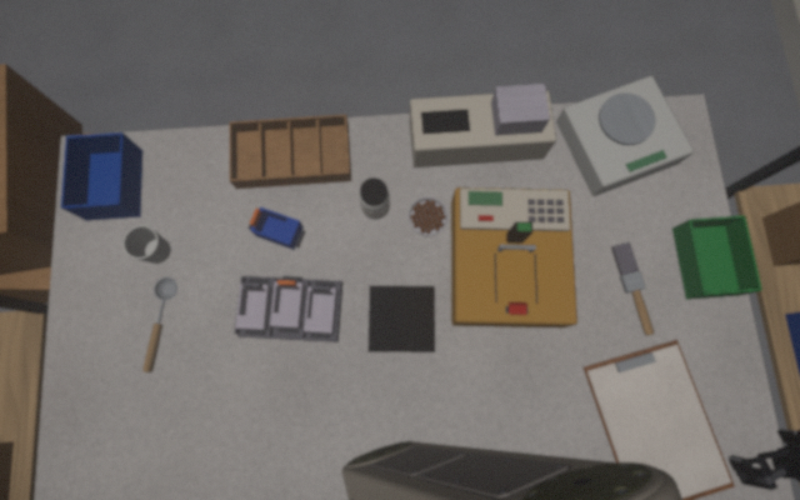

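View pics/scene0.png

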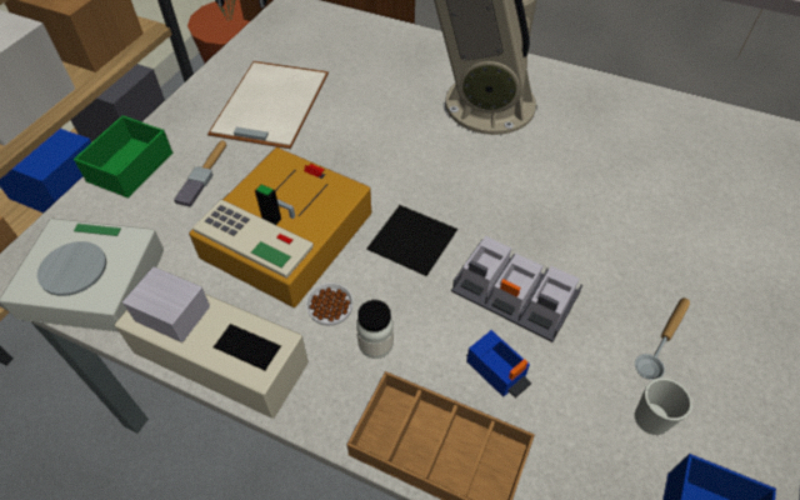

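The top view shows the orange tab in the middle slot at about (286,282), the mat at (402,318), and the analyser with its catch at (517,308) and column at (519,232). The hoppers' +x points away from the robot. Next I measure these.

```bash
cat >> h.py <<'E'
def ray(name,uv,z,c=None):
    "world points at height z for full-res pixels uv"
    c=c or calibration(name); K=np.array(c["mtx"]); T=np.array(c["world_from_camera"]); uv=np.atleast_2d(uv).astype(float)
    d=np.stack([(uv[:,0]-K[0,2])/K[0,0],-(uv[:,1]-K[1,2])/K[1,1],-np.ones(len(uv))],-1)@T[:3,:3].T
    return T[:3,3]+d*((z-T[2,3])/d[:,2])[:,None]
def rect(xy):
    r=cv2.minAreaRect(np.float32(xy*1000)); return np.round(r[0],1),np.round(r[1],1),round(r[2],2)
E
python3 - <<'E'
from h import *
for n in("top","scene"):
    D=np.load(n+"0.npz");p=D["p"].astype(int);W=D["W"]; hsv=cv2.cvtColor(D["p"],cv2.COLOR_RGB2HSV).astype(int)
    Z=W[...,2]
    print(n)
    def rep(name,m,mn=8):
        k,l,s,c=cv2.connectedComponentsWithStats(m.astype(np.uint8))
        for i in range(1,k):
            if s[i,4]>=mn:
                w=W[l==i]; print(name,s[i],"w med",np.round(np.median(w,0),4),"zmax",round(np.percentile(w[:,2],95),4), rect(w[:,:2]))
    reg=(Z>-.02)&(Z<.25)
    rep("orange",(hsv[...,0]<14)&(hsv[...,1]>150)&(hsv[...,2]>110)&reg)
    rep("red",((hsv[...,0]<4)|(hsv[...,0]>174))&(hsv[...,1]>150)&(hsv[...,2]>90)&reg)
    rep("yellow",(hsv[...,0]>14)&(hsv[...,0]<26)&(hsv[...,1]>170)&(abs(Z-.09)<.008)&reg,500)
    rep("dark",(p.max(-1)<50)&(Z<.012)&reg&(W[...,0]>.3),500)
    rep("rackhigh",(Z>.025)&(Z<.1)&(W[...,0]>.3)&(W[...,0]<.7)&(W[...,1]>.05)&(W[...,1]<.45),300)
    rep("column",(Z>.12)&(Z<.2)&(W[...,1]<-.1)&(W[...,1]>-.45)&(W[...,0]<.65)&(W[...,0]>.3),5)
E
```

```text
top
orange [385 174   8   2   9] w med [ 0.6526 -0.1805  0.1073] zmax 0.1099 (array([ 652.1, -181. ]), array([ 3.3, 17.9]), 4.75)
orange [225 225   9   2  10] w med [0.555  0.2269 0.0796] zmax 0.0808 (array([555. , 225.6]), array([20.1,  2.3]), 78.69)
orange [407 243  15   9 108] w med [ 0.4655 -0.2237  0.1024] zmax 0.1101 (array([ 465.9, -223. ]), array([33.5, 18.6]), 85.26)
red [385 174   8   2   9] w med [ 0.6526 -0.1805  0.1073] zmax 0.1099 (array([ 652.1, -181. ]), array([ 3.3, 17.9]), 4.75)
red [408 243  13   8  81] w med [ 0.4672 -0.2236  0.1026] zmax 0.1102 (array([ 466.3, -223.8]), array([30.4, 14.9]), 78.43)
dark [ 297  231   49   49 1225] w med [0.4665 0.0038 0.0035] zmax 0.0071 (array([474.3,   0. ]), array([127.4, 126.8]), 85.64)
rackhigh [199 173  42  24 412] w med [0.674  0.2309 0.0495] zmax 0.0691 (array([685.1, 253.8]), array([91.6, 56.4]), 66.29)
rackhigh [ 187  220   83   50 2122] w med [0.5076 0.2378 0.0564] zmax 0.0795 (array([517.3, 237.3]), array([203.8, 125.8]), 82.63)
column [407 177  19  15 240] w med [ 0.6072 -0.2328  0.1692] zmax 0.1754 (array([ 611.3, -23
[... 1357 characters left out ...]
x 0.0932 (array([ 581.7, -230.2]), array([238.5, 279.7]), 84.53)
dark [ 294  165   71   55 2161] w med [0.4787 0.0041 0.0036] zmax 0.0067 (array([475.5,   2.1]), array([138.4, 141. ]), 85.27)
rackhigh [ 362  189  101   75 2862] w med [0.5416 0.2311 0.0554] zmax 0.0788 (array([515. , 229.3]), array([205.3, 127.7]), 80.79)
rackhigh [374 264  50  39 580] w med [0.6713 0.2363 0.0495] zmax 0.0679 (array([684.2, 254.6]), array([91. , 58.4]), 66.67)
column [204 147  23  27 346] w med [ 0.6192 -0.229   0.155 ] zmax 0.1745 (array([ 603.6, -234.2]), array([36.8, 41.3]), 84.03)
column [228 162   5   5   7] w med [ 0.5875 -0.2066  0.1209] zmax 0.1216 (array([ 590.3, -209.6]), array([12.1,  7.2]), 82.37)
```

Run:
```python
from h import *
a=cv2.imread("pics/top0.png"); 
D=np.load("top0.npz")["p"][...,::-1]
r=cv2.resize(D[210:285,180:280],None,fx=4,fy=4,interpolation=cv2.INTER_CUBIC); s=cv2.resize(D[145:265,355:470],None,fx=4,fy=4,interpolation=cv2.INTER_CUBIC)
o=np.zeros((480,860,3),np.uint8); o[:300,:400]=r; o[:480,400:860]=s; cv2.imwrite("pics/crop1.png",cv2.resize(o[:, :],(800,447)))
```

```text
(no output)
```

View pics/crop1.png

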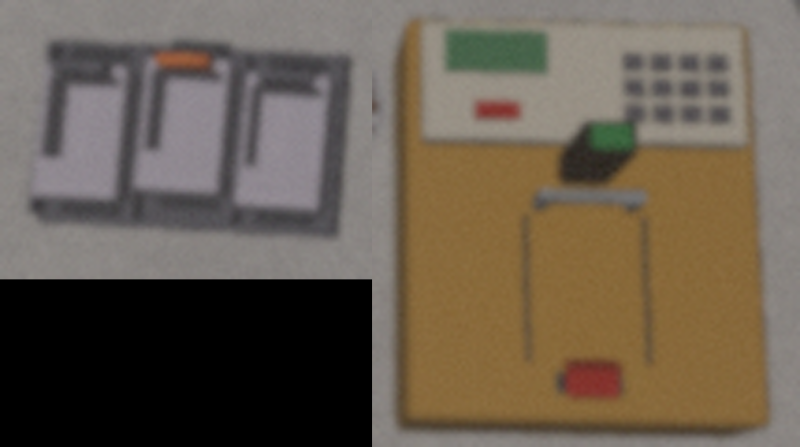

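The crop shows the orange tab at (183,62) in the middle slot of the rack, which opens upward. On the analyser the rail is at (592,197), the column behind it at (598,150), and the red catch at (594,379). I'll move above the tab now.

```bash
cat >> h.py <<'E'
def down(yaw_x_deg): # tool down, tool x at this yaw
    a=np.radians(yaw_x_deg); x=np.array([np.cos(a),np.sin(a),0]); z=np.array([0,0,-1.]); return R.from_matrix(np.stack([x,np.cross(z,x),z],1))
E
python3 -c "
from h import *
print(rel([.553,.227,.25],down(82)))"
```

```text
(array([ 0.5975, -0.5899, -0.0184]), array([ -0.1,  -0.1, -61.2]))
```

{"api": "drive_tool", "payload": {"deltas": [[[0,0.5975,-0.59,-0.0185,0,0,-61.2],[0,0.5975,-0.59,-0.0185,0,0,-61.2],[0,0.5975,-0.59,-0.0185,0,0,-61.2],[0,0.5975,-0.59,-0.0185,0,0,-61.2],[0,0.5975,-0.59,-0.0185,0,0,-61.2],[0,0.5975,-0.59,-0.0185,0,0,-61.2],[0,0.5975,-0.59,-0.0185,0,0,-61.2],[0,0.5975,-0.59,-0.0185,0,0,-61.2],[0,0.5975,-0.59,-0.0185,0,0,-61.2],[0,0.5975,-0.59,-0.0185,0,0,-61.2],[0,0.5975,-0.59,-0.0185,0,0,-61.2],[0,0.5975,-0.59,-0.0185,0,0,-61.2]]]}}

```text
clock: 1.6
tcp_pos: [0.5161, 0.1469, 0.2476]
orientation: [0.0, 0.754, 0.656, -0.0]
wrist_force: [0.9, -0.8, -0.3]
finger_gap: 0.0852
grip_force: 0.0
```

```bash
python3 -c "
from h import *
print(tcpR()[0],rel([.553,.227,.25],down(82)))"
```

```text
[0.51611797 0.14690171 0.24756987] (array([ 0.0844,  0.0255, -0.0025]), array([-0. ,  0. ,  0.1]))
```

{"api": "drive_tool", "payload": {"deltas": [[[0,0.0845,0.0255,-0.002,0,0,0],[0,0.0845,0.0255,-0.002,0,0,0],[0,0.0845,0.0255,-0.002,0,0,0],[0,0.0845,0.0255,-0.002,0,0,0]]]}}

```text
clock: 2.1
tcp_pos: [0.5521, 0.2243, 0.2493]
orientation: [-0.0, 0.755, 0.656, -0.001]
wrist_force: [0.0, -0.3, -0.5]
finger_gap: 0.0852
grip_force: 0.0
```

Run:
```python
from h import *
print(tcpR()[0]); p,d,W=pts("wrist"); save("pics/w1.png",p,1.25); np.savez("w1.npz",p=p,W=W,d=d)
hsv=cv2.cvtColor(p,cv2.COLOR_RGB2HSV).astype(int)
m=(hsv[...,0]<14)&(hsv[...,1]>150)&(hsv[...,2]>90)
k,l,s,c=cv2.connectedComponentsWithStats(m.astype(np.uint8))
for i in range(1,k):
  if s[i,4]>30:
    w=W[l==i]; w=w[w[:,2]>np.percentile(w[:,2],90)-.004]; print(s[i],np.median(w,0),rect(w[:,:2]))
```

```text
[0.55206755 0.22428778 0.24930994]
[428  90  38  16  76] [0.70640678 0.29005315 0.0713802 ] (array([699.6, 291.3]), array([ 7.6, 34.9]), 64.61)
[319 159   7  33  88] [0.55472713 0.22738895 0.07938983] (array([559.4, 257.1]), array([93.5,  5.7]), 82.15)
```

View pics/w1.png

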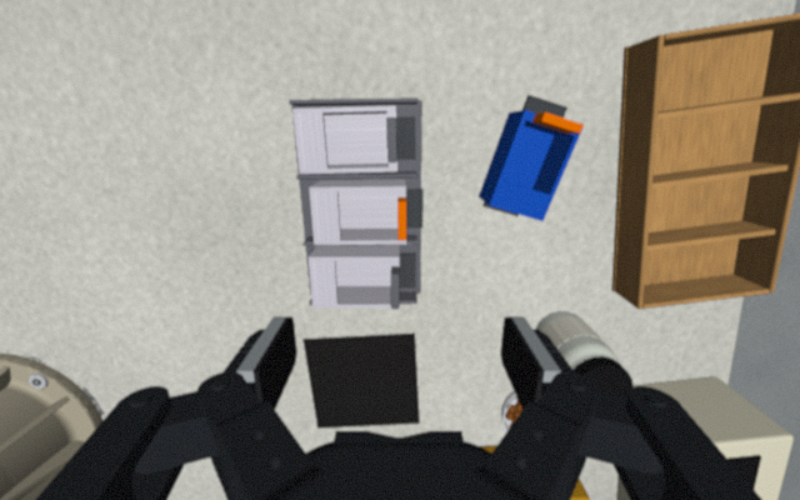

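The wrist view shows the orange tab at (402,218) display pixels, in the middle slot, with depth matching the overhead estimate. The fingers are aligned with its thin direction.

```bash
python3 -c "
from h import *
print(rel([.555,.2275,.055],down(82)))"
```

```text
(array([0.0041, 0.0025, 0.1946]), array([-0.,  0., -0.]))
```

{"api": "drive_tool", "payload": {"deltas": [[[0,0.002,0.002,0.06,0,0,0],[0,0.002,0.002,0.12,0,0,0],[0,0.002,0.002,0.12,0,0,0],[0,0.002,0.002,0.12,0,0,0]]]}}

```text
clock: 2.65
tcp_pos: [0.5561, 0.2261, 0.1323]
orientation: [0.001, 0.755, 0.656, 0.001]
wrist_force: [-0.9, -0.1, -0.2]
finger_gap: 0.0851
grip_force: 0.0
```

Run:
```python
from h import *
print(tcpR()[0],rel([.555,.2275,.055],down(82)))
c=calibration("wrist");p,d,W=pts("wrist"); save("pics/w2.png",p[0:400,150:550],2)
hsv=cv2.cvtColor(p,cv2.COLOR_RGB2HSV).astype(int)
m=(hsv[...,0]<14)&(hsv[...,1]>150)&(hsv[...,2]>90)&(W[...,0]<.6)
k,l,s,cc=cv2.connectedComponentsWithStats(m.astype(np.uint8))
for i in range(1,k):
  if s[i,4]>30:
    w=W[l==i]; w=w[w[:,2]>np.percentile(w[:,2],90)-.004]; print(s[i],np.median(w,0),rect(w[:,:2]))
    v,u=np.nonzero(l==i); print(rect(ray("wrist",np.c_[u,v],.08,c)[:,:2]))
```

```text
[0.55611829 0.22614156 0.13225027] (array([ 0.0011, -0.0015,  0.0772]), array([ 0.1, -0.1, -0. ]))
[313 188  10  52 127] [0.55460612 0.2273215  0.07927854] (array([559.8, 258.2]), array([95.4,  6.8]), 81.78)
(array([555.8, 231. ]), array([39.6,  6.7]), 81.92)
```

{"api": "drive_tool", "payload": {"deltas": [[[0,0.002,-0.001,0.05,0,0,0],[0,0.002,-0.001,0.077,0,0,0],[0,0.002,-0.001,0.077,0,0,0],[0,0.002,-0.001,0.077,0,0,0],[255,0.002,-0.001,0.077,0,0,0],[255,0.002,-0.001,0.077,0,0,0],[255,0.002,-0.001,0.077,0,0,0],[255,0.002,-0.001,0.077,0,0,0],[255,0.002,-0.001,0.077,0,0,0],[255,0.002,-0.001,0.077,0,0,0],[255,0.002,-0.001,0.077,0,0,0]]], "newtons": 90}}

```text
clock: 4.08
tcp_pos: [0.5546, 0.2288, 0.0531]
orientation: [0.0, 0.754, 0.656, 0.0]
wrist_force: [0.7, -1.1, 3.4]
finger_gap: 0.0066
grip_force: 89.4
```

{"api": "drive_tool", "payload": {"deltas": [[[255,0,0,-0.02,0,0,0],[255,0,0,-0.05,0,0,0],[255,0,0,-0.08,0,0,0],[255,0,0,-0.11,0,0,0],[255,0,0,-0.11,0,0,0],[255,0,0,-0.11,0,0,0]]]}}

```text
clock: 4.82
tcp_pos: [0.5533, 0.2285, 0.161]
orientation: [-0.001, 0.754, 0.656, -0.001]
wrist_force: [0.6, -0.0, -2.1]
finger_gap: 0.0063
grip_force: 88.6
```

Run:
```python
from h import *
t=np.array([.4755,.001,0]); yaw=np.radians(-5.4)
# mat centre; tab 41 mm in +x of hopper centre
g=t+.041*np.array([np.cos(yaw),np.sin(yaw),0]); g[2]=.12
print(tcpR()[0],g,rel(g,down(84.6)))
p,d,W=pts("scene"); save("pics/s2.png",p[120:330,220:540],2.5)
```

```text
[0.5532824  0.22853855 0.1609743 ] [ 0.51631804 -0.00285844  0.12      ] (array([-0.2342, -0.0045,  0.0412]), array([-0.1,  0.1, -2.6]))
```

View pics/s2.png

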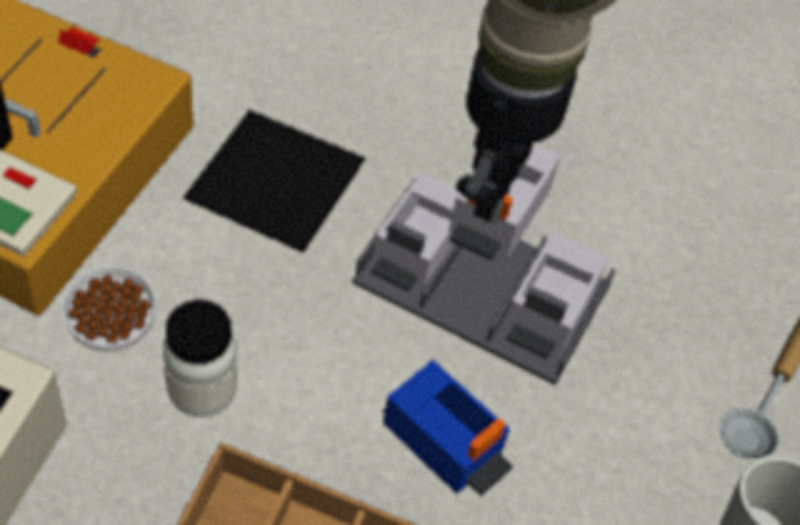

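The hopper is held and clear of the rack, and the mat is free. Moving over it.

{"api": "drive_tool", "payload": {"deltas": [[[255,-0.06,-0.001,0,0,0,-1],[255,-0.12,-0.002,0,0,0,-2.6],[255,-0.18,-0.004,0.02,0,0,-2.6],[255,-0.234,-0.0045,0.04,0,0,-2.6],[255,-0.234,-0.0045,0.08,0,0,-2.6],[255,-0.234,-0.0045,0.09,0,0,-2.6],[255,-0.234,-0.0045,0.095,0,0,-2.6],[255,-0.234,-0.0045,0.1,0,0,-2.6],[255,-0.234,-0.0045,0.1,0,0,-2.6]]]}}

```text
clock: 6.0
tcp_pos: [0.5179, -0.0017, 0.0633]
orientation: [0.0, 0.739, 0.674, 0.0]
wrist_force: [-0.1, -0.8, -1.6]
finger_gap: 0.0064
grip_force: 88.8
```

{"api": "drive_tool", "payload": {"deltas": [[[255,0,0,0.006,0,0,0],[255,0,0,0.01,0,0,0],[255,0,0,0.013,0,0,0],[255,0,0,0.0145,0,0,0],[255,0,0,0.0145,0,0,0]]]}}

```text
clock: 6.62
tcp_pos: [0.5174, -0.0024, 0.0483]
orientation: [0.0, 0.739, 0.673, -0.0]
wrist_force: [0.3, -0.2, -3.0]
finger_gap: 0.0065
grip_force: 88.7
```

{"api": "drive_tool", "payload": {"deltas": [[[255,0,0,0.001,0,0,0],[255,0,0,0.001,0,0,0],[255,0,0,0.002,0,0,0],[255,0,0,0.002,0,0,0]]]}}

```text
clock: 7.12
tcp_pos: [0.5177, -0.0024, 0.048]
orientation: [0.001, 0.739, 0.673, 0.0]
wrist_force: [-4.0, 1.5, 13.4]
finger_gap: 0.0065
grip_force: 91.2
```

{"api": "drive_tool", "payload": {"deltas": [[[255,0,0,-0.0015,0,0,0],[0,0,0,-0.0015,0,0,0],[0,0,0,-0.0015,0,0,0],[0,0,0,-0.0015,0,0,0],[0,0,0,-0.0015,0,0,0],[0,0,0,-0.0015,0,0,0],[0,0,0,-0.0515,0,0,0],[0,0,0,-0.1015,0,0,0],[0,0,0,-0.1515,0,0,0],[0,0,0,-0.1515,0,0,0],[0,0,0,-0.1515,0,0,0]]]}}

```text
clock: 8.5
tcp_pos: [0.5172, -0.0023, 0.1975]
orientation: [0.0, 0.739, 0.673, -0.0]
wrist_force: [-0.2, 0.6, 0.0]
finger_gap: 0.0854
grip_force: 0.0
```

Run:
```python
from h import *
c=(0.4766,0.0015)
a=np.radians(-5.4); g=[c[0]-.01*np.cos(a),c[1]-.01*np.sin(a),.2]
print(g,rel(g,down(174.6)),get_state()["joint_pos"])
```

```text
[np.float64(0.4666443803539692), np.float64(0.002441083133185143), 0.2] (array([ 0.    , -0.0508, -0.0025]), array([ -0.,   0., -90.])) [-1.59726801e-01  2.14666804e-01 -1.68703133e-01  1.18742253e+00
 -1.08103181e-04  1.50455231e+00]
```

{"api": "drive_tool", "payload": {"deltas": [[[0,0,-0.02,0,0,0,-10],[0,0,-0.04,0,0,0,-20],[0,0,-0.051,0,0,0,-30],[0,0,-0.051,0,0,0,-40],[0,0,-0.051,0,0,0,-50],[0,0,-0.051,0,0,0,-60],[0,0,-0.051,0,0,0,-70],[0,0,-0.051,0,0,0,-80],[0,0,-0.051,0,0,0,-90],[0,0,-0.051,0,0,0,-90],[0,0,-0.051,0,0,0,-90]]]}}

```text
clock: 9.88
tcp_pos: [0.466, 0.0025, 0.1968]
orientation: [-0.001, 0.048, 0.999, 0.0]
wrist_force: [-0.9, -0.6, 0.3]
finger_gap: 0.0855
grip_force: 0.0
```

Run:
```python
from h import *
print(tcpR()[0])
p,d,W=pts("wrist"); save("pics/w3.png",p,1.25); np.savez("w3.npz",p=p,W=W,d=d)
p2,d2,W2=pts("top"); np.savez("t3.npz",p=p2,W=W2,d=d2); p3,d3,W3=pts("scene"); np.savez("s3.npz",p=p3,W=W3,d=d3)
for n,p,W in(("w",p,W),("t",p2,W2),("s",p3,W3)):
    hsv=cv2.cvtColor(p,cv2.COLOR_RGB2HSV).astype(int)
    m=(hsv[...,0]<14)&(hsv[...,1]>150)&(hsv[...,2]>90)&(W[...,0]<.6)&(abs(W[...,1])<.06)&(W[...,2]<.1)
    w=W[m]; w=w[w[:,2]>.069]
    if len(w)>5: print(n,len(w),np.median(w,0),rect(w[:,:2]))
    m=(abs(W[...,2]-.053)<.003)&(np.abs(W[...,0]-.475)<.06)&(abs(W[...,1])<.045)&(p.max(-1)>90)
    w=W[m]
    if len(w)>20:print(n,"top",len(w),np.median(w,0),rect(w[:,:2]))
```

```text
[0.46603453 0.00249912 0.19683173]
w 68 [ 0.51821993 -0.00376817  0.07423686] (array([516.7,  -3.5]), array([33.8,  7.3]), 84.86)
w top 2032 [0.44987032 0.00285528 0.05237301] (array([4.769e+02, 2.000e-01]), array([56., 91.]), 84.64)
s 53 [ 0.52040709 -0.00174267  0.07493544] (array([519.8,  -2.4]), array([34.5,  9.8]), 84.68)
s top 262 [0.45427515 0.00656021 0.05305722] (array([476.5,   1.2]), array([58.3, 93.8]), 84.35)
```

View pics/w3.png

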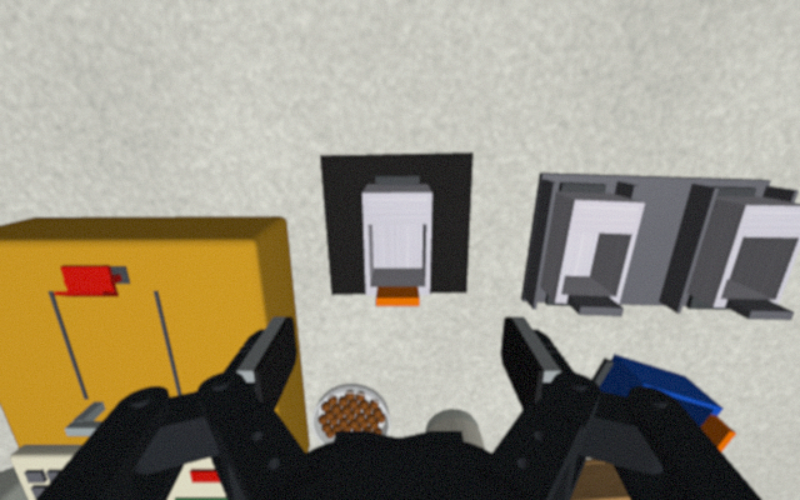

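The hopper stands upright on the mat, centred near (398,240) display, with the tab at (397,296). Before gripping it, I'll look at the analyser from above with the same camera.

{"api": "drive_tool", "payload": {"deltas": [[[0,-0.01,-0.04,-0.05,0,0,0],[0,-0.02,-0.09,-0.1,0,0,0],[0,-0.03,-0.15,-0.1,0,0,0],[0,-0.04,-0.2,-0.1,0,0,0],[0,-0.045,-0.224,-0.1,0,0,0],[0,-0.045,-0.224,-0.1,0,0,0],[0,-0.045,-0.224,-0.1,0,0,0]]]}}

```text
clock: 10.9
tcp_pos: [0.4903, -0.2237, 0.2976]
orientation: [-0.0, 0.047, 0.999, 0.0]
wrist_force: [-0.1, 0.4, 0.4]
finger_gap: 0.0855
grip_force: 0.0
```

Run:
```python
from h import *
print(tcpR()[0])
p,d,W=pts("wrist"); save("pics/w4.png",p,1.25); np.savez("w4.npz",p=p,W=W,d=d,c=calibration("wrist"))
hsv=cv2.cvtColor(p,cv2.COLOR_RGB2HSV).astype(int); Z=W[...,2]
def rep(name,m,mn=8):
    k,l,s,c=cv2.connectedComponentsWithStats(m.astype(np.uint8))
    for i in range(1,k):
        if s[i,4]>=mn:
            w=W[l==i]; print(name,s[i],"med",np.round(np.median(w,0),4), rect(w[:,:2]))
reg=(W[...,0]>.35)&(W[...,0]<.75)&(W[...,1]<-.08)&(W[...,1]>-.4)
red=((hsv[...,0]<6)|(hsv[...,0]>174))&(hsv[...,1]>150)&(hsv[...,2]>90)&reg
rep("red",red); rep("redtop",red&(Z>.106))
rep("deck",reg&(abs(Z-.09)<.006)&(hsv[...,0]>10)&(hsv[...,0]<30)&(hsv[...,1]>150),300)
rep("rail",reg&(Z>.104)&(Z<.13)&(hsv[...,1]<90),8)
rep("col",reg&(Z>.155)&(Z<.18),8)
```

```text
[ 0.49026538 -0.22369386  0.29762067]
red [303 147  29  18 506] med [ 0.4662 -0.2235  0.1006] (array([ 443. , -221.3]), array([33.5, 66. ]), 85.07)
red [351 285  21   7 145] med [ 0.6509 -0.1807  0.1064] (array([ 533.6, -191.1]), array([250.3,  28. ]), 5.15)
redtop [304 161  27   4  85] med [ 0.4727 -0.224   0.1091] (array([ 444.9, -227.2]), array([66.3, 29.9]), 6.72)
redtop [351 285  21   7 111] med [ 0.6509 -0.1807  0.1067] (array([ 535.7, -204.5]), array([250.5,  26.8]), 11.48)
deck [  220   131   195   187 23061] med [ 0.5211 -0.2275  0.0894] (array([ 574.1, -232.6]), array([236.7, 270.3]), 84.65)
rail [290 245  55  11 469] med [ 0.5839 -0.2344  0.1181] (array([ 584.9, -234.5]), array([68.1,  8.7]), 84.65)
rail [309 257   6   8  17] med [ 0.5987 -0.2438  0.1111] (array([ 598.8, -243.1]), array([6.6, 1. ]), 88.55)
rail [316 257  13  12  55] med [ 0.6003 -0.2272  0.1178] (array([ 600.4, -229.4]), array([15.6,  2. ]), 83.65)
rail [274 277   8   5  11] med [ 0.6281 -0.2918  0.1043] (array([ 628.1, -292.7]), array([ 3.3, 10.5]), 30.25)
rail [290 277   4   6   9] med [ 0.6289 -0.2734  
[... 1774 characters left out ...]
79.1, -242.8]), array([10.2,  7. ]), 49.19)
rail [389 305   5   5  10] med [ 0.6871 -0.1393  0.1043] (array([ 688.6, -139.1]), array([5.9, 6.2]), 18.46)
rail [315 311  11  11  24] med [ 0.6921 -0.2397  0.1043] (array([ 694. , -240.6]), array([19. , 11.5]), 5.43)
rail [241 312   6   4   9] med [ 0.6799 -0.3476  0.1048] (array([ 679.1, -348.1]), array([7.5, 4.4]), 72.06)
rail [243 317   3   6   8] med [ 0.6887 -0.348   0.1045] (array([ 689.7, -349.1]), array([2.8, 8.6]), 80.25)
rail [291 318  10   6  21] med [ 0.6988 -0.2756  0.1043] (array([ 698.8, -276.3]), array([ 8.5, 13.9]), 3.62)
col [302 279  30  25 707] med [ 0.6035 -0.2368  0.1706] (array([ 608.8, -237. ]), array([33.4, 21.7]), 86.26)
```

View pics/w4.png

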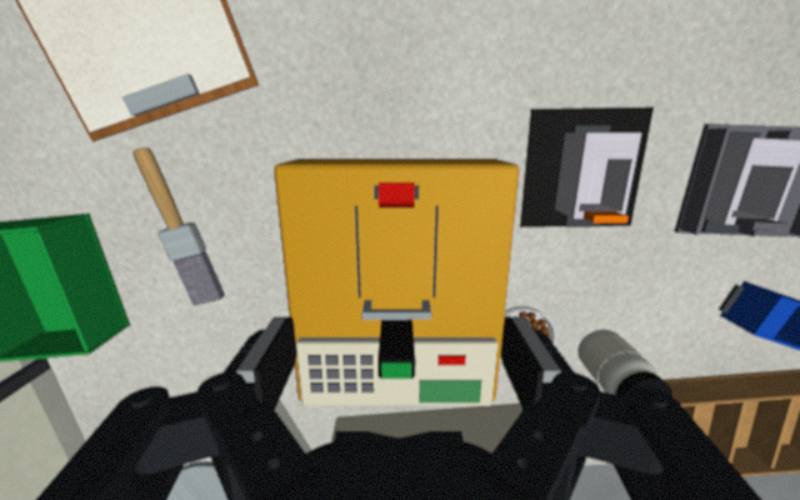

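The analyser is at yaw -5.35°. The rail is at (397,313) display, the catch at (396,194), and the deck between them is clear. That puts the seat at about (0.528, -0.229). Now back to the hopper.

{"api": "drive_tool", "payload": {"deltas": [[[0,0.01,0.05,0,0,0,0],[0,0.02,0.1,0.02,0,0,0],[0,0.03,0.15,0.05,0,0,0],[0,0.04,0.2,0.1,0,0,0],[0,0.0445,0.222,0.15,0,0,0],[0,0.0445,0.222,0.18,0,0,0],[0,0.0445,0.222,0.18,0,0,0],[0,0.0445,0.222,0.18,0,0,0]]]}}

```text
clock: 11.95
tcp_pos: [0.4677, 0.0007, 0.1193]
orientation: [0.001, 0.046, 0.999, -0.0]
wrist_force: [1.4, 0.4, -0.4]
finger_gap: 0.0857
grip_force: 0.0
```

```bash
python3 -c "
from h import *
print(tcpR()[0],rel([.4668,.0015,.016],down(174.6)))"
```

```text
[0.46774635 0.00069141 0.11929754] (array([0.0012, 0.0007, 0.1033]), array([-0. ,  0.1,  0.1]))
```

{"api": "drive_tool", "payload": {"deltas": [[[0,0.001,0.0005,0.05,0,0,0],[0,0.001,0.0005,0.09,0,0,0],[0,0.001,0.0005,0.103,0,0,0],[0,0.001,0.0005,0.103,0,0,0],[0,0.001,0.0005,0.103,0,0,0],[255,0.001,0.0005,0.103,0,0,0],[255,0.001,0.0005,0.103,0,0,0],[255,0.001,0.0005,0.103,0,0,0],[255,0.001,0.0005,0.103,0,0,0],[255,0.001,0.0005,0.103,0,0,0],[255,0.001,0.0005,0.103,0,0,0]]], "newtons": 110}}

```text
clock: 13.32
tcp_pos: [0.4672, 0.0008, 0.0162]
orientation: [0.001, 0.047, 0.999, -0.0]
wrist_force: [-1.3, 0.1, 7.0]
finger_gap: 0.055
grip_force: 116.7
```

```bash
cat >> h.py <<'E'
S=np.array([.5282,-.2292,.09]); YAW=-5.35
TH=np.array([-.0096,0,.0132]) # TCP in hopper underside frame
def goal(ex,ez,th,ey=0):
    "TCP pose: hopper +x bottom edge at seat-frame (ex,ey,ez), tilt th"
    Rs=R.from_euler("z",YAW,degrees=True); Rh=Rs*R.from_euler("y",th)
    return S+Rs.apply([ex,ey,ez])+Rh.apply(TH-[.045,0,0]), Rh*R.from_euler("xz",[180,180],degrees=True) if False else Rh*R.from_matrix(np.array([[-1,0,0],[0,1,0],[0,0,-1.]]))
def where():
    p,r,_=tcpR(); Rs=R.from_euler("z",YAW,degrees=True); Rh=r*R.from_matrix(np.array([[-1,0,0],[0,1,0],[0,0,-1.]]))
    f=lambda q: np.round(Rs.inv().apply(p+Rh.apply(np.array(q)-TH)-S)*1000,1)
    print("edge",f([.045,0,0]),"lip",f([.063,0,.0165]),"foot",f([-.053,0,.003]),"euler(zyx)",np.round((Rs.inv()*Rh).as_euler("zyx",degrees=True),1))
E
python3 - <<'E'
from h import *
for a in((.0,.09,.25),(.027,.06,.25),(.027,.005,.25)): print(a,goal(*a)[0],rel(*goal(*a)))
E
```

```text
(0.0, 0.09, 0.25) [ 0.47877935 -0.22457188  0.2062979 ] (array([-0.0331, -0.2234, -0.19  ]), array([-0. , 14.5, -0. ]))
(0.027, 0.06, 0.25) [ 0.50566173 -0.22708935  0.1762979 ] (array([-0.06  , -0.2234, -0.1599]), array([-0. , 14.5, -0. ]))
(0.027, 0.005, 0.25) [ 0.50566173 -0.22708935  0.1212979 ] (array([-0.0598, -0.2234, -0.1049]), array([-0. , 14.5, -0. ]))
```

{"api": "drive_tool", "payload": {"deltas": [[[255,0,0,-0.02,0,0,0],[255,0,0,-0.06,0,0,0],[255,0,0,-0.11,0,0,0],[255,0,0,-0.16,0,0,0],[255,0,0,-0.18,0,0,0],[255,0,0,-0.18,0,0,0],[255,0,0,-0.18,0,0,0]]]}}

```text
clock: 14.2
tcp_pos: [0.465, 0.0011, 0.1935]
orientation: [-0.001, 0.047, 0.999, 0.0]
wrist_force: [0.6, 0.7, -3.2]
finger_gap: 0.0546
grip_force: 116.5
```

{"api": "drive_tool", "payload": {"deltas": [[[255,-0.006,-0.04,-0.005,0,2,0],[255,-0.012,-0.08,-0.01,0,5,0],[255,-0.018,-0.12,-0.01,0,8,0],[255,-0.024,-0.16,-0.01,0,11,0],[255,-0.03,-0.2,-0.01,0,14,0],[255,-0.033,-0.2234,-0.01,0,14.5,0],[255,-0.033,-0.2234,-0.01,0,14.5,0],[255,-0.033,-0.2234,-0.01,0,14.5,0]]]}}

```text
clock: 15.2
tcp_pos: [0.4775, -0.2235, 0.2044]
orientation: [-0.126, 0.046, 0.991, 0.006]
wrist_force: [0.2, -0.1, -2.6]
finger_gap: 0.0545
grip_force: 117.0
```

Run:
```python
from h import *
where()
for a in((.027,.04,.25),(.027,.02,.25)): print(a,rel(*goal(*a)))
p,d,W=pts("scene"); save("pics/s5.png",p[60:260,130:400],2.9); np.savez("s5.npz",p=p,W=W)
p,d,W=pts("top"); np.savez("t5.npz",p=p,W=W)
for n in("s5","t5"):
    D=np.load(n+".npz");p=D["p"];W=D["W"];hsv=cv2.cvtColor(p,cv2.COLOR_RGB2HSV).astype(int)
    m=(hsv[...,0]<14)&(hsv[...,1]>150)&(hsv[...,2]>90)&(W[...,2]>.16)&(W[...,2]<.3)&(abs(W[...,1]+.23)<.06)
    w=W[m]
    if len(w)>5:
        w=w[w[:,2]>np.percentile(w[:,2],80)-.004]
        print(n,len(w),np.median(w,0),rect(w[:,:2]))
pp,r,_=tcpR(); Rh=r*R.from_matrix(np.array([[-1,0,0],[0,1,0],[0,0,-1.]])); print("pred tab top",pp+Rh.apply(np.array([.041,0,.072])-TH))
```

```text
edge [-1.5  1.  87.9] lip [20.1  1.  99.4] foot [-95.6   0.9 115.4] euler(zyx) [ 0.  14.5  0.1]
(0.027, 0.04, 0.25) (array([-0.0396, -0.001 ,  0.0394]), array([ 0.1, -0.2,  0. ]))
(0.027, 0.02, 0.25) (array([-0.0446, -0.001 ,  0.0588]), array([ 0.1, -0.2,  0. ]))
s5 49 [ 0.54271435 -0.2252856   0.24819086] (array([ 542. , -227.1]), array([35.,  9.]), 86.81)
pred tab top [ 0.5411633  -0.22917552  0.2492979 ]
```

View pics/s5.png

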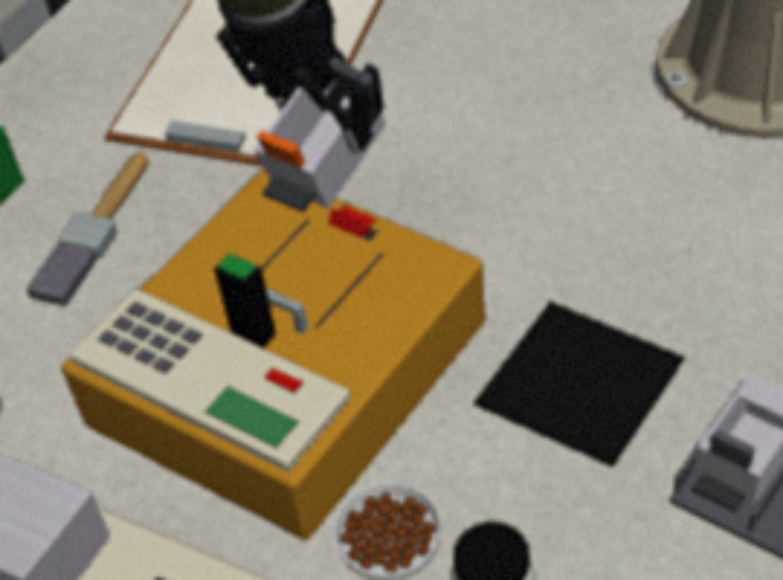

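The hopper is held tilted, foot end up, over the analyser. The tab at (281,148) matches the predicted pose to within 2 mm. Lowering in front of the rail.

{"api": "drive_tool", "payload": {"deltas": [[[255,-0.015,0,0.01,0,0,0],[255,-0.035,-0.001,0.03,0,0,0],[255,-0.0446,-0.001,0.0588,0,0,0],[255,-0.0465,-0.001,0.066,0,0,0],[255,-0.0475,-0.001,0.07,0,0,0],[255,-0.0475,-0.001,0.07,0,0,0]]]}}

```text
clock: 16.05
tcp_pos: [0.5066, -0.2282, 0.1258]
orientation: [-0.126, 0.046, 0.991, 0.006]
wrist_force: [-0.5, -0.0, -2.4]
finger_gap: 0.0547
grip_force: 117.0
```

Run:
```python
from h import *
where()
for a in((.027,.005,.25),(.036,.004,.25),(.045,.003,.25)): print(a,rel(*goal(*a)))
```

```text
edge [28.  -1.1  9.4] lip [49.5 -1.1 20.9] foot [-66.2  -1.1  36.8] euler(zyx) [ 0.  14.4 -0. ]
(0.027, 0.005, 0.25) (array([-0.0001,  0.0011,  0.0046]), array([-0. , -0.1, -0. ]))
(0.036, 0.004, 0.25) (array([-0.0091,  0.0011,  0.0034]), array([-0. , -0.1, -0. ]))
(0.045, 0.003, 0.25) (array([-0.0181,  0.0011,  0.0021]), array([-0. , -0.1, -0. ]))
```

{"api": "drive_tool", "payload": {"deltas": [[[255,0,0.001,0.0025,0,0,0],[255,0,0.001,0.0046,0,0,0],[255,-0.004,0.001,0.004,0,0,0],[255,-0.009,0.001,0.0034,0,0,0],[255,-0.009,0.001,0.0034,0,0,0]]]}}

```text
clock: 16.68
tcp_pos: [0.5147, -0.2281, 0.1195]
orientation: [-0.126, 0.046, 0.991, 0.006]
wrist_force: [-0.4, 0.5, -2.3]
finger_gap: 0.0546
grip_force: 117.0
```

Run:
```python
from h import *
where()
for a in((.045,.003,.25),): print(a,rel(*goal(*a)))
```

```text
edge [36.  -0.1  3. ] lip [57.6 -0.1 14.5] foot [-58.1  -0.1  30.4] euler(zyx) [ 0.  14.5 -0. ]
(0.045, 0.003, 0.25) (array([-0.0087,  0.0001, -0.0021]), array([-0. , -0.2,  0. ]))
```

{"api": "drive_tool", "payload": {"deltas": [[[255,-0.003,0,-0.001,0,0,0],[255,-0.006,0,-0.0015,0,0,0],[255,-0.0087,0,-0.002,0,0,0],[255,-0.0087,0,-0.002,0,0,0],[255,-0.0087,0,-0.002,0,0,0]]]}}

```text
clock: 17.3
tcp_pos: [0.523, -0.2287, 0.1193]
orientation: [-0.126, 0.046, 0.991, 0.006]
wrist_force: [-0.9, 0.1, -3.5]
finger_gap: 0.0549
grip_force: 117.0
```

Run:
```python
from h import *
where()
for a in((.045,.002,.2),(.045,.001,.14),(.045,.0005,.08),(.045,.0,.03),(.045,0,0)): print(a,rel(*goal(*a)))
p,d,W=pts("scene"); save("pics/s6.png",p[90:200,160:320],5)
```

```text
edge [44.3 -0.   2.9] lip [65.9 -0.  14.3] foot [-49.8  -0.   30.3] euler(zyx) [-0.  14.5 -0. ]
(0.045, 0.002, 0.2) (array([-0.0003,  0.    ,  0.0036]), array([-0. , -3.1, -0. ]))
(0.045, 0.001, 0.14) (array([-0.    ,  0.    ,  0.0079]), array([-0. , -6.5, -0. ]))
(0.045, 0.0005, 0.08) (array([0.0002, 0.    , 0.0117]), array([-0. , -9.9, -0. ]))
(0.045, 0.0, 0.03) (array([0.0002, 0.    , 0.015 ]), array([ -0. , -12.8,  -0. ]))
(0.045, 0, 0) (array([0.0002, 0.    , 0.0167]), array([ -0. , -14.5,  -0. ]))
```

View pics/s6.png

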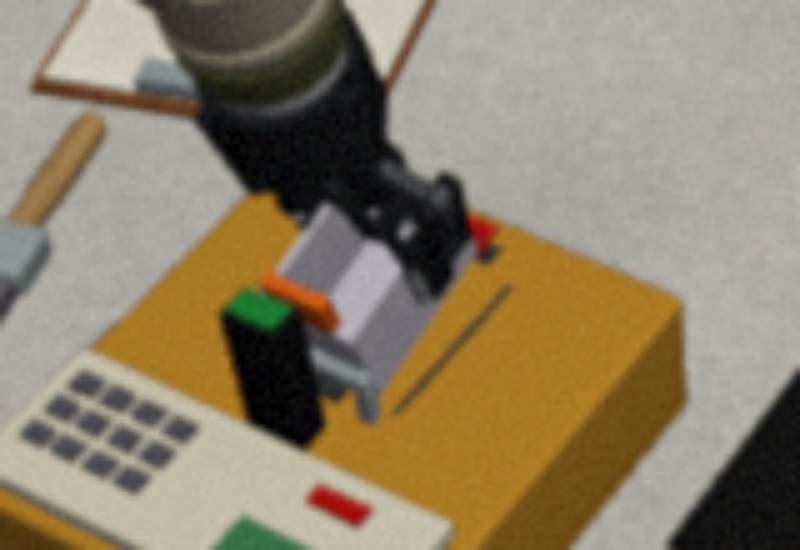

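The lip is under the rail at (345,375) and the foot end is raised over the catch. Tilting down about the bottom edge.

{"api": "drive_tool", "payload": {"deltas": [[[255,0,0,0.0018,0,-1.5,0],[255,0,0,0.0036,0,-3.1,0],[255,0,0,0.0057,0,-4.8,0],[255,0,0,0.0079,0,-6.5,0],[255,0,0,0.0098,0,-8.2,0],[255,0.0002,0,0.0117,0,-9.9,0],[255,0.0002,0,0.0117,0,-9.9,0]]]}}

```text
clock: 18.23
tcp_pos: [0.521, -0.229, 0.1094]
orientation: [-0.038, 0.047, 0.998, 0.001]
wrist_force: [5.1, 0.8, -1.2]
finger_gap: 0.0548
grip_force: 117.6
```

Run:
```python
from h import *
where(); print(get_state()["wrist_force"],get_state()["ft_torque"])
for a in((.045,.0,.03),(.045,0,0),(.045,-.001,-.02)): print(a,rel(*goal(*a)))
```

```text
edge [46.3 -0.5  2.1] lip [65.5 -0.5 17.2] foot [-51.2  -0.5  12.5] euler(zyx) [-0.   4.3 -0.1]
[ 5.0660646   0.84344291 -1.16066426] [-0.08481992 -0.97370774  0.03399937]
(0.045, 0.0, 0.03) (array([0.0017, 0.0005, 0.0047]), array([-0.1, -2.6, -0. ]))
(0.045, 0, 0) (array([0.002 , 0.0005, 0.0064]), array([-0.1, -4.3, -0. ]))
(0.045, -0.001, -0.02) (array([0.0021, 0.0005, 0.0085]), array([-0.1, -5.5, -0. ]))
```

{"api": "drive_tool", "payload": {"deltas": [[[255,0.0005,0,0.002,0,-1.2,0],[255,0.001,0,0.004,0,-2.6,0],[255,0.001,0,0.0055,0,-3.6,0],[255,0.001,0,0.0068,0,-4.6,0],[255,0.001,0,0.0068,0,-4.6,0]]]}}

```text
clock: 18.85
tcp_pos: [0.5201, -0.2291, 0.1033]
orientation: [0.003, 0.047, 0.999, -0.001]
wrist_force: [5.6, -1.2, 8.2]
finger_gap: 0.0547
grip_force: 118.1
```

Run:
```python
from h import *
where(); print(get_state()["wrist_force"],get_state()["ft_torque"])
p,d,W=pts("scene"); save("pics/s7.png",p[90:200,160:320],5); np.savez("s7.npz",p=p,W=W)
hsv=cv2.cvtColor(p,cv2.COLOR_RGB2HSV).astype(int)
m=(hsv[...,0]<14)&(hsv[...,1]>150)&(hsv[...,2]>90)&(W[...,0]>.55)&(W[...,0]<.62)&(abs(W[...,1]+.23)<.06)
w=W[m]; print(np.percentile(w[:,2],90),np.median(w,0))
```

```text
edge [46.6 -0.7  0.4] lip [64.5 -0.6 17. ] foot [-51.4  -0.7   2.9] euler(zyx) [-0.  -0.3 -0.1]
[ 5.62957834 -1.2306097   8.22423792] [ 0.19971554 -0.75196127 -0.07218819]
0.16302885239730283 [ 0.57372185 -0.22887394  0.15765823]
```

View pics/s7.png

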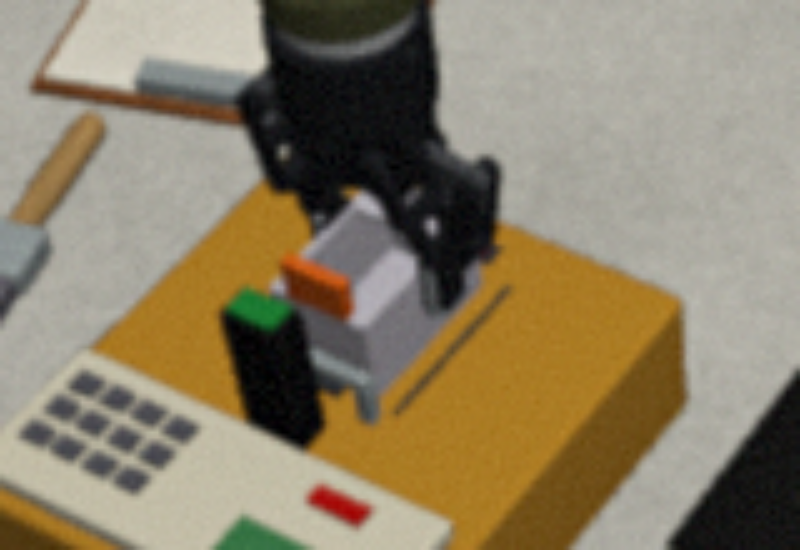

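The hopper looks level, with the lip under the rail at (345,375). Releasing and lifting off to check the catch.

{"api": "drive_tool", "payload": {"deltas": [[[0,0,0,0,0,0,0],[0,0,0,0,0,0,0],[0,0,0,0,0,0,0],[0,0,0,0,0,0,0],[0,0,0,0,0,0,0],[0,0,0,-0.04,0,0,0],[0,0,0,-0.1,0,0,0],[0,0,0,-0.16,0,0,0],[0,0,0,-0.2,0,0,0],[0,0,0,-0.2,0,0,0]]]}}

```text
clock: 20.15
tcp_pos: [0.5199, -0.2292, 0.3054]
orientation: [0.003, 0.047, 0.999, -0.002]
wrist_force: [-0.3, -0.7, -1.7]
finger_gap: 0.0857
grip_force: 0.0
```

Run:
```python
from h import *
Rs=R.from_euler("z",YAW,degrees=True)
for n in("wrist","scene"):
    p,d,W=pts(n); hsv=cv2.cvtColor(p,cv2.COLOR_RGB2HSV).astype(int)
    L=Rs.inv().apply((W-S).reshape(-1,3)).reshape(W.shape)*1000
    if n=="wrist": np.savez("w8.npz",p=p,L=L); save("pics/w8.png",p[90:290,180:460],2.8)
    near=(abs(L[...,0])<100)&(abs(L[...,1])<50)&(L[...,2]>-5)&(L[...,2]<90)
    red=near&((hsv[...,0]<6)|(hsv[...,0]>174))&(hsv[...,1]>150)&(hsv[...,2]>90)&(L[...,0]<-30)
    print(n,"red",red.sum(),np.round(np.percentile(L[red],[2,50,98],axis=0),1).tolist() if red.any() else 0)
    o=near&(hsv[...,0]<14)&(hsv[...,1]>150)&(hsv[...,2]>90)&(L[...,0]>20)&(L[...,2]>45)
    print("tab",np.round(np.percentile(L[o],[5,50,95],axis=0),1).tolist(), rect(L[o][:,:2]/1000))
    pl=near&(L[...,0]<-28)&(L[...,0]>-45)&(abs(L[...,1])<25)&(L[...,2]>30)
    print("plate z",np.round(np.percentile(L[pl],[5,50,95],axis=0),1).tolist())
    top=near&(abs(L[...,2]-50)<4)&(hsv[...,1]<80); print("top",rect(L[top][:,:2]/1000))
    A=np.c_[L[top][:,:2],np.ones(top.sum())]; print("plane",np.linalg.lstsq(A,L[top][:,2],rcond=None)[0])
```

```text
wrist red 564 [[-71.9, -16.3, 8.9], [-61.6, 0.1, 10.8], [-50.2, 15.5, 20.4]]
tab [[38.0, -16.3, 50.2], [38.5, 1.3, 57.4], [39.1, 15.5, 71.0]] (array([39.2, -0.4]), array([33.7,  3.2]), 89.16)
plate z [[-43.6, -22.6, 37.4], [-37.6, 0.1, 49.3], [-29.0, 22.7, 50.6]]
top (array([15.4, -0.7]), array([118.4,  56.1]), 0.22)
plane [ 8.87236943e-04 -1.96646758e-03  4.93824945e+01]
scene red 12 [[-69.0, 8.8, 8.1], [-65.2, 15.2, 12.3], [-57.4, 17.8, 19.0]]
tab [[40.6, -11.2, 55.5], [46.0, 6.2, 69.4], [48.0, 19.1, 74.7]] (array([44.2,  3. ]), array([34.4,  9.2]), 87.54)
plate z [[-42.9, -21.7, 47.8], [-35.8, 1.1, 49.9], [-28.9, 23.7, 52.8]]
top (array([24.9,  2.5]), array([136.9,  59.1]), 2.28)
plane [-7.00291006e-03 -3.73123076e-03  4.97983346e+01]
```

View pics/w8.png

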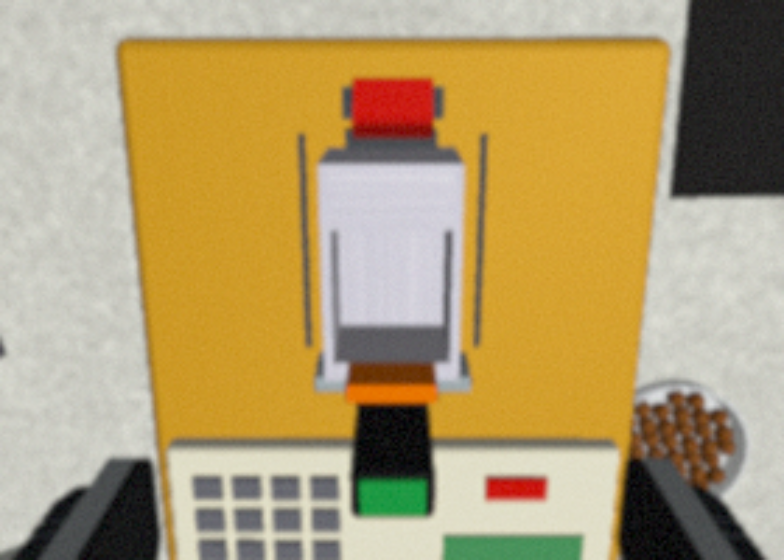

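Run:
```python
from h import *
Rs=R.from_euler("z",YAW,degrees=True)
for n in("w4","w8"):
    D=np.load(n+".npz",allow_pickle=True); p=D["p"]; L=D["L"] if n=="w8" else Rs.inv().apply((D["W"]-S).reshape(-1,3)).reshape(D["W"].shape)*1000
    hsv=cv2.cvtColor(p,cv2.COLOR_RGB2HSV).astype(int)
    near=(abs(L[...,0]+60)<25)&(abs(L[...,1])<25)&(L[...,2]>16)&(L[...,2]<30)
    red=near&((hsv[...,0]<6)|(hsv[...,0]>174))&(hsv[...,1]>150)&(hsv[...,2]>60)
    print(n,red.sum(),np.round(np.percentile(L[red],[5,25,50,75,95],axis=0),1).tolist())
```

```text
w4 84 [[-57.2, -13.8, 16.7], [-57.0, -8.0, 18.5], [-56.0, 0.1, 19.1], [-54.6, 7.5, 19.9], [-53.2, 13.9, 20.6]]
w8 122 [[-57.9, -13.9, 16.4], [-56.9, -8.0, 17.9], [-55.8, 0.1, 18.9], [-54.4, 7.8, 19.7], [-53.1, 13.9, 20.7]]
```

The catch is back at its rest position over the foot, the hopper is level and straight, and the arm is clear.

```bash
python3 -c "
from workcell import hand_in; print(hand_in())"
```

```text
the job is handed in; nothing more can be done
None
```

The orange-tab hopper is mounted on the analyser, with its lip under the rail, its foot snapped in under the red catch, and the body level and straight; I handed the job in at about 20 s, and the interface returned no verdict.

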